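# Lock the retaining bar of the spice carry rack

## Task

Make the spice rack ready to carry: tip the red rocker catch open, take the retaining bar from its sloping stand and slide it nose first through all three eyes in front of the jars until its collar is home against the first eye. Then let go and push the rocker back past its centre so that it snaps shut over the bar. Do not topple or shove aside the jars or the other things standing about.

Things in the scene. Friction and masses are not known exactly. Their poses are not given: they have to be found in the camera images.
- rack: Fixed steel rack turned about the vertical. Origin on the worktop below the middle eye; +y: the way the bar is pushed through; +x: away from the robot, to the jars. Three 8 mm cheeks at y = -55, 0, +55 mm, each with a square front plate (x -23 to 23, z 52 to 98 mm) and a round 26 mm eye at x = 0, z = 75 mm. Cheeks and back wall (x 80, z 114 mm) pen two jars in at x = 26 to 76 mm.
- eye1 (a point): Centre of the first eye (rack y = -55 mm), through which the nose enters; frame as the rack's. Its outer face is 4 mm farther to -y.
- eye2 (a point): Centre of the middle eye; frame as the rack's.
- eye3 (a point): Centre of the last eye (rack y = +55 mm); frame as the rack's. Just past it the catch's fixed grey housing stands at rack x = -68 to -38, y = 61 to 109, up to z = 98 mm.
- catch (a joint): Red rocker catch just past the last eye (rack y = 66 to 104 mm), pivot along rack y at x = -55, z = 85 mm. 0 rad: shut (start), far arm level over the bar's line; 0.6 rad: open, far arm raised. A spring holds either end and snaps it over past 0.3 rad; 4 to 5 N on a pad moves it. A fork under the far arm (rack y = 68 to 74, gap 20 mm) drops over the 10 mm shaft behind the nose, or blocks its way.
- catch_near_pad (a point): Point on top of the near arm (robot's side, two black ribs), 43 mm from the pivot; pushed down about 25 mm it opens the catch. Moves with the catch. The arm is 36 mm wide. With the catch open this point is about 92 mm above the worktop.
- catch_far_pad (a point): Point on top of the far arm (two black ribs), 55 mm from the pivot, over the bar's line (rack x = 0); pushed down about 30 mm it shuts the catch. Moves with the catch. The arm is 36 mm wide. With the catch shut this point is about 92 mm above the worktop.
- bar_grip (a point): Middle of the bar's black grip (14 mm thick, 45 mm long). Round bar along its own y, 211 mm long, about 120 g: grip at the -y end, dark 34 mm collar (6 mm thick, front face 28.5 mm ahead of this point), bare 10 mm shaft, dark conical nose at +y (22 mm long, 19 mm across; tip 188.5 mm ahead of this point). Starts in the stand, sloping 35 degrees down towards its nose.
- bar_collar (a point): Centre of the collar's front face; this face meets the first eye's outer face when the bar is home.
- bar_nose (a point): Tip of the bar's nose.
- stand: Fixed sloping stand: wooden foot 56 x 160 x 10 mm, origin on the worktop below the bar's middle; +y: the way the nose points, seen from above. Two open U saddles carry the shaft, which lifts out square to the slope. The grip overhangs the upper (-y) end, about 140 mm above the worktop; the collar rests on the upper saddle.
- jar_black: Spice jar with black cap in the rack's -y bay, 40 mm across, 105 mm tall, origin under it; to be left alone.
- jar_red: Spice jar with red cap in the rack's +y bay, 44 mm across, 105 mm tall, origin under it; to be left alone.
- red_bottle: Red squeeze bottle, 63 mm across, 206 mm tall, origin under it; to be left alone. It stands before the oven, whose flat upright front (0.5 m tall) runs along world x = 0.63 m wherever y is below 0.08 m; its knobs and handle, at y below -0.64 m, reach out to x = 0.58 m. The worktop's edge towards the robot is at x = 0.445 m.
- soup_cup: Clear cup with broth, 114 mm across, 88 mm tall, origin under it; to be left alone. Behind the rack stands a closed warming tub, front at world x = 0.70 m, its lid's black bar handle at x = 0.66 m, y = 0.18 to 0.35 m, z = 0.21 m.
- lemon: Lemon, 71 x 53 x 51 mm, origin under it; to be left alone.
- pepper_mill: Small pepper mill, 44 mm across, 90 mm tall, origin under it; to be left alone.

How it is judged:
On the way, in this order (a step that is already met when the one before it is completed fails the run):
1. the rocker catch is tipped fully open (value of joint catch above 0.5 rad), for 0.2 s.
2. the bar is through all three eyes with its collar home, the catch still open (y of bar_collar in the frame of rack above -0.067 m and distance between bar_collar and eye1 below 0.02 m and y of bar_nose in the frame of rack above 0.093 m and distance between bar_nose and eye3 below 0.058 m and value of joint catch above 0.4 rad), for 0.2 s.
At the end, for the whole second after the job is handed in: The catch is shut (within 0.1 rad of its stop) over the bar; the bar lies at rest through all three eyes, in line with them within 7 degrees, collar within 9 mm of the first eye's face; both jars still stand in the rack; everything else where it was (value of joint catch below 0.1 rad and y of bar_collar in the frame of rack above -0.068 m and distance between bar_collar and eye1 below 0.02 m and y of bar_nose in the frame of rack above 0.092 m and distance between bar_nose and eye3 below 0.058 m and angle between the y axis of bar_nose and the y axis of rack, either way round below 0.12 rad and linear speed of bar below 0.02 m/s and angle between each of jar_black, jar_red's own z axis and vertical below 0.2 rad); the robot touches nothing.
It fails at once if a jar in the rack is shoved more than 3 cm or toppled (distance of any of jar_black, jar_red from where it was at the start of the episode above 0.03 m or angle between any of jar_black, jar_red's own z axis and vertical above 0.5 rad).
It fails at once if the bottle, cup, mill or lemon is shoved more than 3 cm or toppled (distance of any of red_bottle, soup_cup, pepper_mill, lemon from where it was at the start of the episode above 0.03 m or angle between any of red_bottle, soup_cup, pepper_mill's own z axis and vertical above 0.5 rad).
It also fails if it takes over 72 s, if anything falls off the work surface, if the arm or the gripper's body presses on something with over 40 N, if the wrist force passes 120 N, or if a joint passes its speed limit or range.

## Robot

A 6-joint arm with a two-finger parallel gripper is mounted at the origin on a cart in front of the work surface, level with it; the furniture and walls round the work are solid. World frame = base frame: x ahead of the robot, y to its left, z up, the work surface at z = 0. Lengths are in m, angles in rad, forces in N, time in s.
With the tool pointing down it reaches from about 0.425 to 0.95 m from the base axis. Payload 3.5 kg.
Tool frame: the origin (TCP) lies midway between the tips of the shut fingers; the grasp point (between the pads) lies 19 mm behind it; z points along the fingers, y is the line along which they close (so a half turn about z gives the same grasp; the last joint's range is limited). The gripper opens to 85 mm and grips with 20 to 120 N. Pads are 22 mm wide; open, the fingers measure 114 mm over their backs; the gripper's body (76 mm by 85 mm) begins 54 mm behind the grasp point. The pads swing forward as they close: fully open they stand 13 mm farther back than shut.
Start: joints at [-1.471, 0.286, 1.577, -0, 1.279, -0.15], TCP at [0.167, -0.654, 0.231] pointing down, gripper open.
Joint ranges: [-2.77, 2.77], [-0.9, 2.22], [0.21, 2.48], [-1.53, 4.67], [0.24, 2.81], [-2.84, 2.84]. Speed limits (rad/s): [2.79, 2.79, 3.14, 3.14, 3.14, 3.14].

## Interface

Orientations are given as a unit quaternion [x, y, z, w].
In Python, from plant import get_state, read_camera, ctrl gives the robot as it stands.
- The arm moves only by the shell command python3 -m crank 'ROWS' [FORCE]. ROWS is JSON, a list of rows, each a list of 3 entries, a list of its own where there are three numbers: the shift along the tool's x, y, z in mm, then the turn about the tool's z in degrees, then the closure in counts, from 0 (fully open) to 255 (shut). In form: [[[tx, ty, tz], yaw, claw], ...]. A call has 1 to 10 rows; each row is the pose to reach, as a shift and turn from the pose commanded when the call began, along the tool's axes at that moment; what a row does not reach only later rows make up. A row lasts 1/10 s, in which the tool goes at most 50 mm and 8.59 degrees, less where a joint would pass 70% of its speed; a pose out of reach is approached as far as the arm can. A call with a gripper value outside its range is refused whole. The fingers move at their own pace and stop on an object; FORCE is the grip in N (left out, the last holds). Time passes only in rows, so rows that repeat a pose let the fingers close. It gives the time, the measured TCP pose, the force, the opening and the grip force at its end, in the units of the state.
- get_state(): the state, without advancing time (a new reading comes with each control period).
- read_camera(name): name is "scene" or "top"; returns a dict with "frame" (384x512x3 uint8, blue, green, red), "range_z" (384x512 float32, m along the optical axis (not along the pixel's ray), 0 where there is no reading), "vfov" (degrees; the focal length in pixels is half the picture's height over the tangent of half this angle, whatever the lens; pixels are square), "cx", "cy" (the principal point, pixels), "origin" and "orientation" of the camera in the world. Camera axes: x right, y down, z forward; pixel columns grow to the right and rows downward; lengths in m; the calibration is good to about 2 mm. A picture is of the moment at which its call begins.
- ctrl.sign_off(): hands the job in; it is judged then, once.
The state is a dict: "time": time; "qpos": joint angles; "dq": joint speeds; "joint_efforts": joint torques, N m; "eef_pos": TCP position; "tcp_rot": TCP orientation; "contact_force": force on the tool from outside, world axes, zero at the start; "wrist_torque": the same for the moment, N m; "opening": opening from 0.0 (shut) to 1.0 (fully open); "finger_force": force on a finger pad.
Only numpy, scipy, OpenCV 4.12 (cv2) and the standard library are available. Lean on these libraries where they do the work, as an engineer would, in place of code of your own. Each camera call takes 0.05 s, during which the arm holds its last target. There are 200 camera calls.

## Working session

There is one attempt and no reset: what is moved stays moved. The work goes in short steps, Python scripts to look and compute and a shell command to move; the robot and the scene stay as the last step left them, time stands still between calls to the robot, and variables do not carry over. Pictures are saved under pics/ and viewed, at most 10 in all, crops included, and the job is handed in when it is done.

```bash
ls; mkdir -p pics
cat > h.py <<'E'
import numpy as np, cv2, pickle
from scipy.spatial.transform import Rotation as R
def cam(n):
    from plant import read_camera
    c=read_camera(n); c['R']=R.from_quat(c['orientation']).as_matrix(); c['o']=np.array(c['origin'])
    c['f']=c['frame'].shape[0]/2/np.tan(np.radians(c['vfov'])/2)
    return c
def pts(c):
    v,u=np.mgrid[0:384,0:512]; z=c['range_z']
    p=np.stack([(u-c['cx'])/c['f']*z,(v-c['cy'])/c['f']*z,z],-1)
    P=p@c['R'].T+c['o']; P[z==0]=np.nan; return P
def ray(c,u,v,zp):
    d=c['R']@np.array([(u-c['cx'])/c['f'],(v-c['cy'])/c['f'],1]); return c['o']+d*(zp-c['o'][2])/d[2]
def proj(c,p):
    q=c['R'].T@(np.array(p)-c['o']); return q[:2]/q[2]*c['f']+[c['cx'],c['cy']]
E
python3 - <<'E'
from h import *
from plant import get_state
print(get_state())
for n in('scene','top'):
    c=cam(n); pickle.dump(c,open(n+'0.pkl','wb')); print(n,c['origin'],c['R'].round(2).tolist(),c['f'],c['cx'],c['cy'])
    cv2.imwrite(f'pics/{n}0.png',cv2.resize(c['frame'],(768,576),interpolation=cv2.INTER_CUBIC))
E
```

```text
pics
{'time': 0.0, 'qpos': array([-1.47098895e+00,  2.87214490e-01,  1.57818285e+00,  3.01699500e-05,
        1.27858541e+00, -1.49960701e-01]), 'dq': array([ 1.52699849e-03, -7.98126637e-05,  1.69974795e-04,  1.19481283e-05,
       -1.42249777e-03, -9.19359319e-04]), 'joint_efforts': array([-9.08184802e-06, -4.05982733e+01, -2.92624694e+01, -2.87279363e-04,
        5.82877983e-03,  9.90398057e-07]), 'eef_pos': array([ 0.16684139, -0.65337951,  0.22991145]), 'tcp_rot': array([ 9.92211953e-01,  1.24555256e-01,  4.44004711e-05, -1.19431120e-03]), 'contact_force': array([0.11815178, 0.06795141, 0.25464775]), 'wrist_torque': array([-0.02346268, -0.01528068,  0.02854292]), 'finger_force': 0.0, 'opening': 1.0021469658281474}
scene [0.05203151 0.73416003 1.14109601] [[-0.83, -0.42, 0.38], [-0.56, 0.63, -0.53], [-0.02, -0.65, -0.76]] 453.6186049654563 257.69365443465665 189.96428063738813
top [0.19673351 0.09608798 1.48222111] [[-0.15, -0.96, 0.25], [-0.99, 0.15, -0.03], [-0.0, -0.25, -0.97]] 373.52616717301817 251.04050287737581 195.5545108299875
```

View pics/scene0.png

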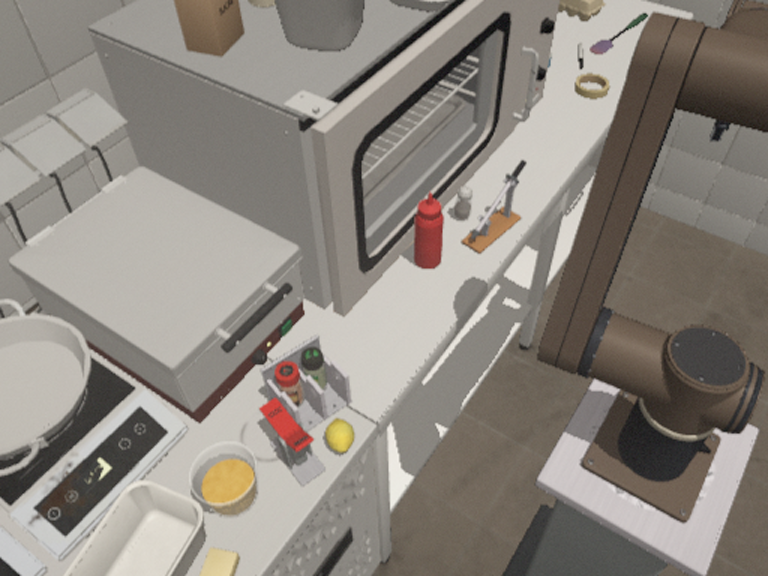

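View pics/top0.png

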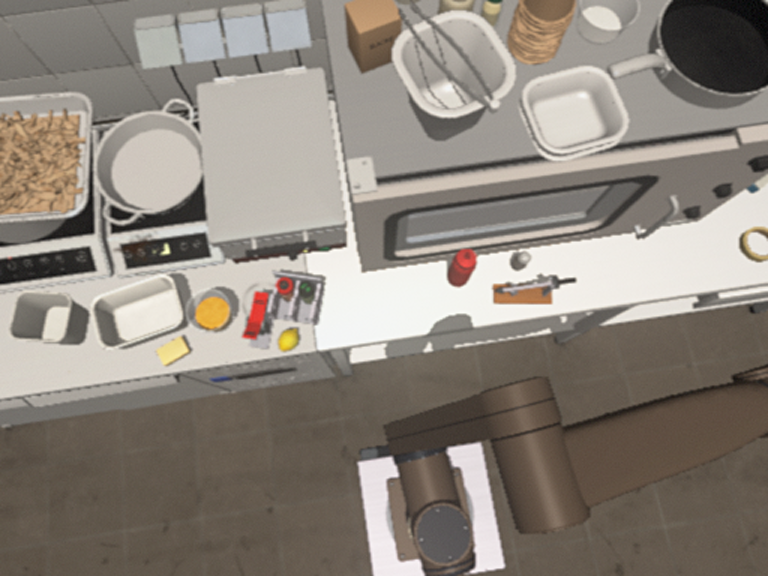

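Scene view (768×576): rack with red rocker around (295,400), lemon (340,435), cup (225,480), stand with bar (495,210), bottle (428,235), mill (463,203). In the top view the rack is near (285,300) and the stand near (525,290).

Run:
```python
from h import *
for n in('scene','top'):
    c=pickle.load(open(n+'0.pkl','rb')); P=pts(c); hsv=cv2.cvtColor(c['frame'],cv2.COLOR_BGR2HSV); F=c['frame']
    red=((hsv[...,0]<6)|(hsv[...,0]>174))&(hsv[...,1]>160)&(hsv[...,2]>110)
    k,l,s,_=cv2.connectedComponentsWithStats(red.astype(np.uint8))
    for i in range(1,k):
        if s[i,4]>40:
            Q=P[l==i]; print(n,'red',s[i],np.nanmedian(Q,0).round(3),np.nanpercentile(Q,[3,97],0).round(3).tolist())
    for nm,(lo,hi) in {'yellow':((20,120,100),(32,255,255)),'broth':((10,150,120),(20,255,255))}.items():
        m=cv2.inRange(hsv,lo,hi); k,l,s,_=cv2.connectedComponentsWithStats(m)
        for i in range(1,k):
            if s[i,4]>60: print(n,nm,s[i],np.nanmedian(P[l==i],0).round(3))
    # elevated points in rack and stand areas
    for nm,b in {'rack':(.45,.68,.1,.42),'stand':(.42,.62,-.65,-.2)}.items():
        m=(P[...,0]>b[0])&(P[...,0]<b[1])&(P[...,1]>b[2])&(P[...,1]<b[3])&(P[...,2]>.02)&(P[...,2]<.22)
        k,l,s,_=cv2.connectedComponentsWithStats(m.astype(np.uint8))
        for i in range(1,k):
            if s[i,4]>60: Q=P[l==i]; print(n,nm,s[i],np.percentile(Q,[2,50,98],0).round(3).tolist())
    u=(slice(200,320),slice(140,260)) if n=='scene' else (slice(170,240),slice(150,230))
    cv2.imwrite(f'pics/{n}r.png',cv2.resize(F[u],None,fx=5,fy=5,interpolation=cv2.INTER_CUBIC))
    u=(slice(95,175),slice(260,360)) if n=='scene' else (slice(150,210),slice(290,390))
    cv2.imwrite(f'pics/{n}s.png',cv2.resize(F[u],None,fx=6,fy=6,interpolation=cv2.INTER_CUBIC))
a=cv2.imread('pics/scener.png');b=cv2.imread('pics/scenes.png')
o=np.zeros((600,800,3),np.uint8); o[:350,:400]=cv2.resize(cv2.imread('pics/topr.png'),(400,350));o[:400,400:]=cv2.resize(a,(400,400)); o[360:600,:400]=cv2.resize(cv2.imread('pics/tops.png'),(400,240)); o[400:,400:650]=cv2.resize(b,(250,200)); cv2.imwrite('pics/mix.png',o)
```

```text
scene red [280 131  10  12  42] [ 0.591 -0.174  0.176] [[0.582, -0.184, 0.168], [0.598, -0.157, 0.195]]
scene red [284 144  11  10  53] [ 0.571 -0.168  0.142] [[0.564, -0.186, 0.131], [0.584, -0.156, 0.151]]
scene red [184 242  15  15  93] [0.601 0.284 0.113] [[0.588, 0.263, 0.106], [0.624, 0.299, 0.118]]
scene red [174 266  34  35 416] [0.549 0.359 0.095] [[0.486, 0.334, 0.09], [0.599, 0.388, 0.124]]
scene yellow [217 280  19  21 300] [0.475 0.303 0.045]
scene yellow [135 307  34  28 726] [0.583 0.48  0.047]
scene rack [147 191  48  44 249] [[0.659, 0.185, 0.209], [0.663, 0.284, 0.216], [0.678, 0.347, 0.22]]
scene rack [ 173  223   61   87 2549] [[0.493, 0.201, 0.025], [0.578, 0.283, 0.093], [0.644, 0.388, 0.119]]
scene rack [217 278  19  23 336] [[0.456, 0.273, 0.027], [0.477, 0.302, 0.044], [0.507, 0.322, 0.054]]
scene stand [314 106  37  53 389] [[0.496, -0.433, 0.022], [0.513, -0.39, 0.082], [0.534, -0.275, 0.155]]
scene stand [302 124  13  21 205] [[0.581, -0.359, 0.022], [0.594, -0.339, 0.06], [0.616, -0.329, 0.092]]
top red [305 167  11  11  77] [ 0.584 -0.176  0.17 ] [[0.571
[... 202 characters left out ...]
3, 0.086], [0.599, 0.38, 0.12]]
top yellow [131 199  21  19 281] [0.579 0.483 0.045]
top yellow [186 219  13  15 144] [0.478 0.292 0.044]
top broth [131 198  21  21 322] [0.581 0.483 0.045]
top rack [164 160  48  12 200] [[0.658, 0.178, 0.209], [0.666, 0.266, 0.216], [0.678, 0.342, 0.22]]
top rack [ 162  181   55   45 1161] [[0.49, 0.19, 0.026], [0.577, 0.278, 0.092], [0.639, 0.381, 0.118]]
top rack [186 219  14  16 172] [[0.455, 0.267, 0.027], [0.478, 0.29, 0.043], [0.507, 0.315, 0.053]]
top stand [341 168  14  12 120] [[0.579, -0.365, 0.025], [0.59, -0.344, 0.07], [0.61, -0.331, 0.093]]
top stand [331 184  54  13 243] [[0.494, -0.436, 0.031], [0.511, -0.386, 0.095], [0.531, -0.277, 0.154]]
```

View pics/mix.png

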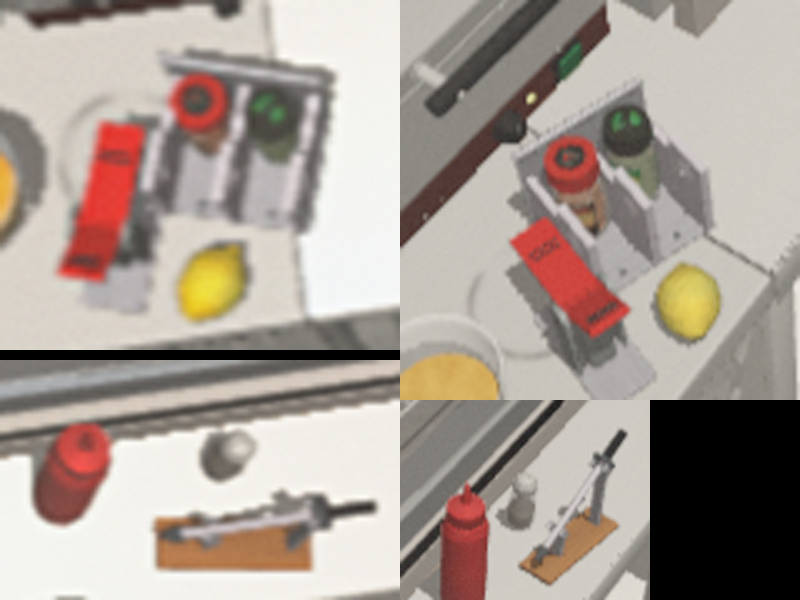

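Run:
```python
from h import *
for n in('scene','top'):
    c=pickle.load(open(n+'0.pkl','rb')); P=pts(c); hsv=cv2.cvtColor(c['frame'],cv2.COLOR_BGR2HSV)
    red=((hsv[...,0]<6)|(hsv[...,0]>174))&(hsv[...,1]>150)&(hsv[...,2]>90)
    box=(P[...,1]>.32)&(P[...,1]<.42)&(P[...,0]>.45)&(P[...,0]<.66)
    m=red&box
    Q=P[m]; Q=Q[np.isfinite(Q[:,0])]
    r=cv2.minAreaRect(Q[:,:2].astype(np.float32)*1000); print(n,'rocker rect(all)',r)
    # far arm: planar z ~ .092
    F=Q[(Q[:,2]<.098)]; r=cv2.minAreaRect(F[:,:2].astype(np.float32)*1000); print(' far',r, np.median(F[:,2]))
    N=Q[Q[:,2]>.098]; print(' near part',len(N),N.mean(0).round(4),np.percentile(N,[2,98],0).round(3).tolist())
    d=F[:,:2]-F[:,:2].mean(0); w,V=np.linalg.eigh(d.T@d); v=V[:,1]*np.sign(V[0,1]); print(' far mean',F.mean(0).round(4),'ang rack x',np.degrees(np.arctan2(v[1],v[0])).round(2))
    grey=(hsv[...,1]<60)
    W=P[grey&(P[...,2]>.106)&(P[...,2]<.12)&(P[...,1]>.14)&(P[...,1]<.36)&(P[...,0]>.59)&(P[...,0]<.67)]
    d=W[:,:2]-W[:,:2].mean(0); w,V=np.linalg.eigh(d.T@d); v=V[:,1]*np.sign(V[1,1]); t=d@v
    print(' wall',len(W),W.mean(0).round(4),'ang y',np.degrees(np.arctan2(v[1],v[0])).round(2),'ends',(W.mean(0)[:2]+t.min()*v).round(4),(W.mean(0)[:2]+t.max()*v).round(4),'w',np.sqrt(w/len(W)))
    # front plates tops z~.098
    T=P[grey&(abs(P[...,2]-.095)<.007)&(P[...,1]>.14)&(P[...,1]<.34)&(P[...,0]>.5)&(P[...,0]<.6)]
    print(' plates pts',len(T)); np.save(n+'T.npy',T)
    # bar
    S=(P[...,0]>.44)&(P[...,0]<.57)&(P[...,1]>-.55)&(P[...,1]<-.2)&(P[...,2]>.02)&(P[...,2]<.2)
    B=P[S]; V=hsv[S][:,2]
    G=B[(V<75)&(B[:,2]>.115)]; print(' grip',len(G),G.mean(0).round(4),np.percentile(G,[0,100],0).round(3).tolist(),np.linalg.svd(G-G.mean(0))[2][0].round(3) if len(G)>3 else '')
    np.save(n+'B.npy',np.c_[B,V])
    o=np.argsort(B[:,1])
    for y0 in np.arange(-.46,-.24,.02):
        k=(abs(B[:,1]-y0)<.005)
        if k.sum(): j=B[k]; print('   y',y0.round(2),k.sum(),j[j[:,2].argsort()[-3:]].mean(0).round(3), j.mean(0).round(3))
```

```text
scene rocker rect(all) ((542.1972045898438, 358.8096923828125), (37.80267333984375, 127.3350830078125), 72.37177276611328)
 far ((556.0657348632812, 355.4522705078125), (36.88901901245117, 98.47288513183594), 75.538818359375) 0.09368475487909045
 near part 124 [0.5043 0.3739 0.1122] [[0.482, 0.354, 0.098], [0.545, 0.393, 0.126]]
 far mean [0.5624 0.3538 0.0932] ang rack x -16.91
 wall 236 [0.619  0.2454 0.1136] ang y 71.5 ends [0.5996 0.1875] [0.6397 0.3073] w [0.01242243 0.03358115]
 plates pts 202
 grip 31 [ 0.503  -0.4183  0.1441] [[0.497, -0.438, 0.131], [0.513, -0.395, 0.157]] [ 0.201  0.804 -0.559]
   y -0.44 3 [ 0.501 -0.437  0.155] [ 0.501 -0.437  0.155]
   y -0.42 16 [ 0.504 -0.423  0.153] [ 0.504 -0.42   0.146]
   y -0.4 107 [ 0.515 -0.397  0.14 ] [ 0.508 -0.399  0.078]
   y -0.38 14 [ 0.503 -0.384  0.126] [ 0.51  -0.38   0.118]
   y -0.36 15 [ 0.512 -0.363  0.109] [ 0.515 -0.359  0.101]
   y -0.34 11 [ 0.519 -0.342  0.093] [ 0.519 -0.34   0.088]
   y -0.32 24 [ 0.52  -0.322  0.077] [ 0.522 -0.319  0.052]
   y -0.3 11 [ 0.516 -0.302  0.068] [ 0.52  -0.301  0.063]
   y -0.28
[... 493 characters left out ...]
] [0.6375 0.302 ] w [0.01199172 0.03333905]
 plates pts 101
 grip 14 [ 0.5027 -0.4174  0.1431] [[0.498, -0.433, 0.133], [0.507, -0.403, 0.156]] [-0.158 -0.762  0.628]
   y -0.44 6 [ 0.499 -0.436  0.158] [ 0.5   -0.439  0.155]
   y -0.42 12 [ 0.501 -0.421  0.151] [ 0.502 -0.42   0.144]
   y -0.4 47 [ 0.506 -0.397  0.138] [ 0.504 -0.4    0.09 ]
   y -0.38 9 [ 0.51  -0.381  0.118] [ 0.509 -0.38   0.113]
   y -0.36 10 [ 0.513 -0.363  0.103] [ 0.512 -0.36   0.097]
   y -0.34 8 [ 0.516 -0.34   0.088] [ 0.516 -0.339  0.083]
   y -0.32 15 [ 0.52  -0.32   0.073] [ 0.519 -0.319  0.061]
   y -0.3 8 [ 0.516 -0.303  0.061] [ 0.52  -0.3    0.057]
   y -0.28 14 [ 0.526 -0.281  0.05 ] [ 0.525 -0.281  0.044]
```

Run:
```python
from h import *
th=np.radians(-18); ex=np.array([np.cos(th),np.sin(th)]); ey=np.array([-ex[1],ex[0]])
for n in('scene','top'):
    c=pickle.load(open(n+'0.pkl','rb')); P=pts(c); hsv=cv2.cvtColor(c['frame'],cv2.COLOR_BGR2HSV)
    grey=hsv[...,1]<60
    a=(P[...,:2]@ex)*1000; b=(P[...,:2]@ey)*1000; z=P[...,2]*1000
    reg=(P[...,1]>.14)&(P[...,1]<.45)&(P[...,0]>.45)&(P[...,0]<.65)
    # front plates top: z 93..103
    m=reg&grey&(z>92)&(z<103)&(a>430)&(a<480)
    print(n,'plate b hist',[(int(h),int(e)) for h,e in zip(*np.histogram(b[m],np.arange(320,500,5)))if h])
    m2=m&(b<480); print('  a hist',[(int(h),int(e)) for h,e in zip(*np.histogram(a[m2],np.arange(425,485,4)))if h])
    m=reg&grey&(z>107)&(z<120)&(a>500)
    print('  wall a',np.percentile(a[m],[5,25,50,75,95]).round(1),'b',np.percentile(b[m],[0,2,50,98,100]).round(1),m.sum())
    k=m; pf=np.polyfit(b[k],a[k],1); print('  slope deg',np.degrees(np.arctan(pf[0])))
    red=((hsv[...,0]<6)|(hsv[...,0]>174))&(hsv[...,1]>150)&(hsv[...,2]>90)&reg&(P[...,1]>.32)
    print('  rocker b',np.percentile(b[red],[2,50,98]).round(1),'a',np.percentile(a[red],[1,99]).round(1))
    for lo in range(340,500,12):
        k=red&(a>lo)&(a<=lo+12)
        if k.sum()>4: print('    a',lo+6,'z',np.median(z[k]).round(1),'b',(b[k].min()/2+b[k].max()/2).round(1), (b[k].max()-b[k].min()).round(1))
    cap=((hsv[...,0]<6)|(hsv[...,0]>174))&(hsv[...,1]>150)&reg&(P[...,1]<.32)&(z>102)
    print('  redcap a',a[cap].mean(),b[cap].mean())
```

```text
scene plate b hist [(15, 365), (28, 370), (2, 375), (2, 380), (2, 385), (3, 390), (2, 395), (3, 400), (4, 405), (2, 410), (13, 420), (26, 425), (17, 475), (22, 480)]
  a hist [(7, 429), (9, 433), (10, 437), (8, 441), (11, 445), (10, 449), (14, 453), (11, 457), (11, 461), (10, 465), (14, 473), (4, 477)]
  wall a [502.9 517.9 520.3 522.7 525.6] b [363.6 367.  415.3 487.2 489.9] 178
  slope deg 2.452421533191189
  rocker b [493.6 510.6 527. ] a [343.8 465.7]
    a 346 z 122.3 b 511.0 32.4
    a 358 z 117.1 b 510.6 31.5
    a 370 z 108.9 b 511.8 31.2
    a 382 z 99.9 b 508.1 35.7
    a 394 z 94.1 b 508.4 37.1
    a 406 z 93.6 b 510.1 34.5
    a 418 z 93.6 b 510.5 34.1
    a 430 z 93.7 b 510.4 33.3
    a 442 z 93.8 b 510.6 34.7
    a 454 z 93.4 b 510.7 34.0
    a 466 z 93.1 b 509.9 31.8
  redcap a 485.89649568573424 455.3315340830849
top plate b hist [(3, 360), (12, 365), (5, 370), (1, 380), (1, 385), (1, 390), (2, 395), (2, 400), (1, 405), (4, 415), (10, 420), (6, 425), (4, 470), (11, 475), (6, 480)]
  a hist [(7, 429), (7, 433), (5, 437), (5, 441), (6, 445), (7, 449), (6, 453), (4, 457), (4, 461), (4, 465), (2, 469), (5, 473), (1, 477)]
  wall a [501.4 517.6 520.  521.9 525.2] b [360.6 363.6 408.3 482.1 484.3] 83
  slope deg 2.304602637004549
  rocker b [492.4 507.6 523.7] a [345.2 466.9]
    a 346 z 119.8 b 506.7 26.0
    a 358 z 113.6 b 506.7 28.7
    a 370 z 105.2 b 507.1 31.0
    a 382 z 98.1 b 507.7 29.9
    a 394 z 91.2 b 510.5 32.5
    a 406 z 91.4 b 507.8 31.5
    a 418 z 91.8 b 508.1 29.8
    a 430 z 90.9 b 508.9 32.9
    a 442 z 92.9 b 507.9 31.5
    a 454 z 91.1 b 508.2 29.6
    a 466 z 91.7 b 509.0 31.3
  redcap a 489.7700982519956 448.2442619898225
```

```bash
cat > w.py <<'E'
# prints tool-frame rows for world waypoints x,y,z(mm),yaw(deg of tool x), from the present pose
import sys
from h import *
from plant import get_state
s=get_state(); M=R.from_quat(s['tcp_rot']).as_matrix(); p0=np.array(s['eef_pos'])*1000
yaw0=np.degrees(np.arctan2(M[1,0],M[0,0])); print('pose',p0.round(1),'yaw',yaw0.round(2),'F',np.round(s['contact_force'],1),'q6',s['qpos'][5].round(2),'t',s['time'],'tilt',np.degrees(np.arccos(-M[2,2])).round(2))
for a in sys.argv[1:]:
    x,y,z,w=map(float,a.split(',')); t=M.T@(np.array([x,y,z])-p0); d=(w-yaw0+180)%360-180
    print(a,'->',t.round(1),round(-d,1))
E
python3 w.py 320,-560,260,30 450,-400,260,50 500,-200,260,65 510,0,260,72 500,200,260,72 492,376,200,72 492,376,150,72
```

```text
pose [ 166.8 -653.4  230.1] yaw 14.31 F [-0.5  0.6 -0.2] q6 -0.15 t 0.1 tilt 0.13
320,-560,260,30 -> [171.5 -52.7 -29.8] -15.7
450,-400,260,50 -> [ 337.1 -175.6  -29.5] -35.7
500,-200,260,65 -> [ 434.9 -357.1  -29. ] -50.7
510,0,260,72 -> [ 494.1 -548.4  -28.6] -57.7
500,200,260,72 -> [ 533.8 -744.6  -28.2] -57.7
492,376,200,72 -> [ 569.6 -917.    32.2] -57.7
492,376,150,72 -> [ 569.5 -916.9   82.2] -57.7
```

```bash
python3 -m crank '[[[43,-13,-15],-4,100],[[86,-26,-30],-8,255],[[130,-40,-30],-12,255],[[172,-53,-30],-16,255],[[213,-83,-30],-21,255],[[255,-114,-30],-26,255],[[296,-145,-30],-31,255],[[337,-176,-30],-36,255],[[361,-220,-30],-40,255],[[386,-266,-30],-44,255]]'; python3 w.py 500,-200,260,65 510,0,260,72 500,200,260,72 492,376,200,72 492,376,150,72
```

```text
time: 1.1
eef_pos: [0.4738, -0.3063, 0.2606]
tcp_rot: [0.873, 0.489, -0.0, -0.001]
contact_force: [0.6, -1.1, -0.1]
opening: -0.003
finger_force: 0.0
pose [ 473.8 -306.3  260.6] yaw 58.49 F [ 0.6 -1.1 -0.1] q6 -0.2 t 1.1 tilt 0.06
500,-200,260,65 -> [104.3 -33.2   0.7] -6.5
510,0,260,72 -> [ 280.1 -129.2    0.8] -13.5
500,200,260,72 -> [ 445.4 -242.2    1. ] -13.5
492,376,200,72 -> [ 591.2 -341.    61.2] -13.5
492,376,150,72 -> [ 591.2 -340.9  111.2] -13.5
```

```bash
python3 -m crank '[[[35,-11,0],-2,255],[[70,-22,0],-4,255],[[104,-33,0],-6.5,255],[[148,-57,0],-8,255],[[192,-81,0],-10,255],[[236,-105,0],-12,255],[[280,-129,0],-13.5,255],[[321,-157,0],-13.5,255],[[362,-185,0],-13.5,255],[[404,-214,0],-13.5,255]]' >/dev/null; python3 w.py 492,376,200,72 492,376,150,72
python3 - <<'E'
from h import *
# refine plate x-range from initial pictures
th=np.radians(-18); ex=np.array([np.cos(th),np.sin(th)]); ey=np.array([-ex[1],ex[0]])
for n in('scene','top'):
    c=pickle.load(open(n+'0.pkl','rb')); P=pts(c); hsv=cv2.cvtColor(c['frame'],cv2.COLOR_BGR2HSV)
    a=(P[...,:2]@ex)*1000; b=(P[...,:2]@ey)*1000; z=P[...,2]*1000
    for b0 in (368,424,479):
        m=(abs(b-b0)<7)&(z>60)&(z<103)&(a>400)&(a<500)&(hsv[...,1]<60)
        if m.any(): print(n,b0,m.sum(),'a',np.percentile(a[m],[0,2]).round(1),'ztop',np.percentile(z[m],95).round(1),'bmed',np.median(b[m&(z>90)]).round(1))
E
```

```text
pose [502.6 148.7 261. ] yaw 71.81 F [ 1.  -1.1 -0.5] q6 0.41 t 2.1 tilt 0.02
492,376,200,72 -> [212.6 -81.   61. ] -0.2
492,376,150,72 -> [212.7 -81.  111. ] -0.2
scene 368 140 a [421.1 422.2] ztop 101.4 bmed 371.8
scene 424 162 a [420.3 421. ] ztop 101.4 bmed 426.0
scene 479 156 a [418.6 419.9] ztop 101.3 bmed 481.1
top 368 65 a [420.7 420.8] ztop 100.0 bmed 367.1
top 424 69 a [420.1 420.7] ztop 101.2 bmed 422.7
top 479 67 a [400.2 419.8] ztop 100.0 bmed 478.1
```

```bash
python3 -m crank '[[[40,-15,0],0,255],[[80,-30,0],0,255],[[125,-48,15],0,255],[[170,-65,40],0,255],[[212,-81,75],0,255],[[212,-81,111],0,255],[[212,-81,125],0,255],[[212,-81,135],0,255],[[212,-81,142],0,255],[[212,-81,148],0,255]]'; python3 -c "
from h import *
c=cam('scene'); cv2.imwrite('pics/s1.png',cv2.resize(c['frame'][180:330,110:290],None,fx=4,fy=4,interpolation=cv2.INTER_CUBIC))"; python3 w.py
```

```text
time: 3.1
eef_pos: [0.4946, 0.3732, 0.116]
tcp_rot: [0.81, 0.586, 0.002, 0.0]
contact_force: [-0.4, -0.9, 5.5]
opening: 0.0
finger_force: 2.2
pose [494.5 373.3 115.4] yaw 71.72 F [-0.1 -0.4  4. ] q6 0.8 t 3.15 tilt 0.25
```

View pics/s1.png

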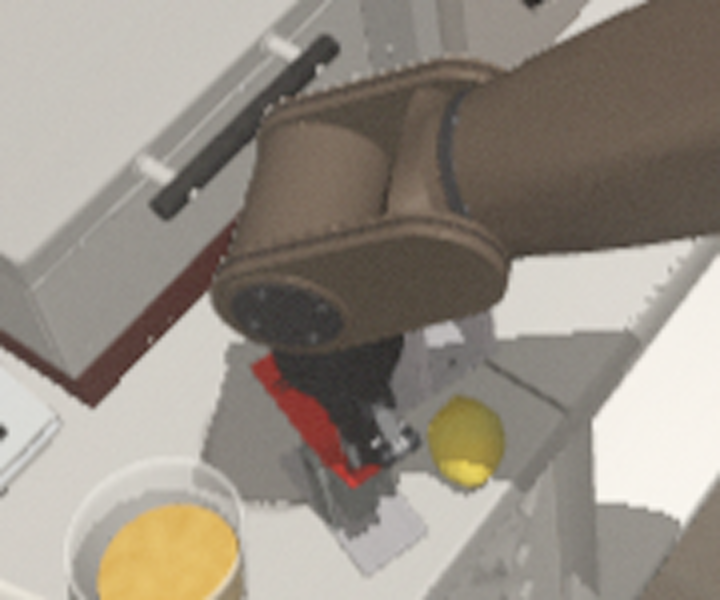

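The shut fingers are on the ribs of the near arm, around crop pixel (385,450), clear of the lemon. I'll push on down.

```bash
python3 -m crank '[[[0,0,5],0,255],[[0,0,10],0,255],[[0,0,15],0,255],[[0,0,20],0,255],[[0,0,24],0,255],[[0,0,24],0,255]]'; python3 -m crank '[[[0,0,-25],0,255],[[0,0,-70],0,255],[[0,0,-115],0,255],[[60,0,-140],0,255],[[20,45,-150],0,255],[[-30,65,-150],0,255],[[-80,65,-150],0,255],[[-130,65,-150],0,255],[[-180,65,-150],0,255],[[-220,65,-150],0,255]]'
python3 - <<'E'
from h import *
c=cam('scene');P=pts(c);hsv=cv2.cvtColor(c['frame'],cv2.COLOR_BGR2HSV)
th=np.radians(-17.5); ex=np.array([np.cos(th),np.sin(th)]); ey=np.array([-ex[1],ex[0]])
a=(P[...,:2]@ex)*1000; b=(P[...,:2]@ey)*1000; z=P[...,2]*1000
red=((hsv[...,0]<6)|(hsv[...,0]>174))&(hsv[...,1]>150)&(hsv[...,2]>90)&(P[...,1]>.32)&(P[...,1]<.45)&(z>50)&(z<160)
for lo in range(340,500,12):
    k=red&(a>lo)&(a<=lo+12)
    if k.sum()>4: print(lo+6,np.median(z[k]).round(1),np.median(b[k]).round(1))
cv2.imwrite('pics/s2.png',cv2.resize(c['frame'][180:330,110:290],None,fx=4,fy=4,interpolation=cv2.INTER_CUBIC))
E
python3 w.py 480,-150,260,75 480,-250,260,80 480,-418,260,81
```

```text
time: 3.75
eef_pos: [0.4926, 0.3731, 0.0915]
tcp_rot: [0.81, 0.587, -0.001, 0.0]
contact_force: [-5.3, -3.9, 12.3]
opening: 0.001
finger_force: 6.1
time: 4.75
eef_pos: [0.4845, 0.1422, 0.2384]
tcp_rot: [0.81, 0.587, -0.001, -0.0]
contact_force: [0.4, -0.1, 0.4]
opening: 0.001
finger_force: 0.0
346 93.2 507.2
358 93.5 507.4
370 93.5 507.5
382 94.1 506.4
394 96.3 506.0
406 103.7 507.9
418 111.4 507.2
430 119.5 507.2
442 128.3 505.4
454 134.8 506.6
pose [482.7 137.5 237.8] yaw 71.65 F [ 1.2 -2.1 -0.6] q6 0.4 t 4.8 tilt 0.38
480,-150,260,75 -> [-273.9   87.9  -20.7] -3.4
480,-250,260,80 -> [-368.8  119.4  -20.2] -8.4
480,-418,260,81 -> [-528.2  172.3  -19.3] -9.4
```

```bash
python3 -m crank '[[[-46,15,-10],0,200],[[-92,30,-20],-1,150],[[-138,44,-20],-2,100],[[-184,59,-20],-2,0],[[-230,73,-20],-3,0],[[-274,88,-20],-4,0],[[-320,103,-20],-6,0],[[-368,119,-20],-8,0],[[-412,134,-20],-9,0],[[-456,149,-20],-9.5,0]]' | tail -2;  python3 w.py 505,-422,200,81 505,-422,128,81
```

```text
opening: 0.998
finger_force: 0.0
pose [ 484.3 -337.6  258.4] yaw 81.3 F [0.9 0.2 0.1] q6 -0.63 t 5.8 tilt 0.06
505,-422,200,81 -> [-80.3  33.2  58.4] 0.3
505,-422,128,81 -> [-80.4  33.3 130.4] 0.3
```

```bash
python3 -m crank '[[[-40,16,0],0,0],[[-80,33,0],0,0],[[-80,33,30],0,0],[[-80,33,60],0,0],[[-80,33,85],0,0],[[-80,33,105],0,0],[[-80,33,120],0,0],[[-80,33,130],0,0],[[-80,33,130],0,0]]' 30; python3 -m crank '[[[0,0,0],0,120],[[0,0,0],0,255],[[0,0,0],0,255],[[0,0,0],0,255],[[0,0,0],0,255],[[0,0,0],0,255],[[0,0,0],0,255]]' 30; python3 w.py
python3 - <<'E'
from h import *
o=[]
for n,u in(('scene',(slice(90,180),slice(250,370))),('top',(slice(140,230),slice(280,400)))):
    c=cam(n); o.append(cv2.resize(c['frame'][u],None,fx=3.3,fy=3.3,interpolation=cv2.INTER_CUBIC))
cv2.imwrite('pics/g.png',np.hstack(o))
E
```

```text
time: 6.7
eef_pos: [0.5048, -0.419, 0.1274]
tcp_rot: [0.759, 0.652, -0.0, -0.002]
contact_force: [-0.1, 0.3, 0.2]
opening: 0.998
finger_force: 0.0
time: 7.4
eef_pos: [0.5055, -0.4199, 0.13]
tcp_rot: [0.759, 0.652, -0.0, 0.0]
contact_force: [-0.9, 0.0, 2.5]
opening: 0.15
finger_force: 30.7
pose [ 505.5 -419.9  130. ] yaw 81.32 F [-0.9  0.   2.5] q6 -0.7 t 7.4 tilt 0.04
```

View pics/g.png

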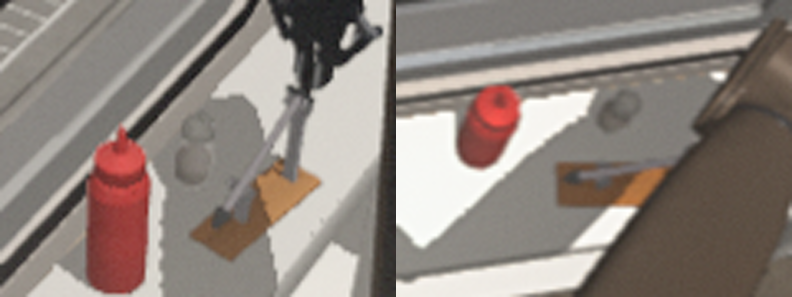

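```bash
python3 -m crank '[[[-6,0,-4],0,255],[[-12,0,-8.5],0,255],[[-15,0,-3.5],0,255],[[-17.5,0,2],0,255],[[-19.5,0,8],0,255],[[-20.5,0,14],0,255],[[-21,0,20],0,255],[[-21,0,20],0,255]]' 20; python3 w.py
cat > bar.py <<'E'
from h import *
from plant import get_state
s=get_state(); M=R.from_quat(s['tcp_rot']).as_matrix(); g=np.array(s['eef_pos'])-.019*M[:,2]; t=M[:,0]
for n in('scene','top'):
    c=cam(n); pickle.dump(c,open(n+'_b.pkl','wb')); P=pts(c); d=P-g; al=d@t; la=np.abs(d@M[:,1])
    h=d[...,2]
    for lo in range(30,200,15):
        k=(al*1000>lo)&(al*1000<lo+15)&(la<.014)&(h>-.1)&(h<.05)
        if k.sum()>2: q=d[k]; 
        else: continue
        top=np.sort(h[k])[-3:].mean(); j=k&(h>top-.012)
        print(n,lo+7,k.sum(),'h',(h[j].mean()*1000).round(1),'lat',((d[j]@M[:,1]).mean()*1000).round(1))
E
python3 bar.py
```

```text
time: 8.3
eef_pos: [0.5023, -0.445, 0.112]
tcp_rot: [0.759, 0.652, -0.002, 0.004]
contact_force: [-2.0, -3.4, 6.7]
opening: 0.147
finger_force: 32.4
pose [ 502.3 -445.   112. ] yaw 81.31 F [-2.  -3.4  6.7] q6 -0.72 t 8.3 tilt 0.53
scene 37 32 h 2.5 lat -1.5
scene 52 98 h -3.3 lat -0.4
scene 67 13 h -3.7 lat -0.1
scene 82 11 h -3.5 lat 0.8
scene 97 10 h -4.5 lat 1.0
scene 112 13 h -5.6 lat 0.8
scene 127 39 h -6.1 lat 1.6
scene 142 34 h -5.4 lat 0.2
scene 157 9 h -6.0 lat -1.3
scene 172 20 h -3.6 lat -1.6
scene 187 12 h -7.4 lat 0.1
top 37 8 h -8.3 lat 2.4
top 52 36 h -6.1 lat -0.7
top 67 8 h -7.4 lat -0.4
top 82 8 h -7.5 lat -0.4
top 97 8 h -7.5 lat -0.3
top 112 8 h -6.5 lat -0.6
top 127 27 h -8.3 lat -0.9
top 142 20 h -10.9 lat -2.0
top 157 11 h -10.5 lat -2.2
top 172 20 h -6.6 lat -1.7
top 187 5 h -12.0 lat -1.0
```

```bash
python3 -m crank '[[[0,0,1.5],0,255],[[0,0,1.5],0,255],[[0,0,-5],0,255],[[0,0,-20],0,255],[[0,0,-45],0,255],[[0,0,-75],0,255],[[0,0,-105],0,255],[[0,0,-130],0,255],[[0,0,-150],0,255],[[0,0,-150],0,255]]' 60; python3 w.py; python3 bar.py
python3 -c "
from h import *
c=pickle.load(open('scene_b.pkl','rb')); cv2.imwrite('pics/l.png',cv2.resize(c['frame'][60:200,230:400],None,fx=4,fy=4,interpolation=cv2.INTER_CUBIC))"
```

```text
time: 9.4
eef_pos: [0.5035, -0.4418, 0.2639]
tcp_rot: [0.759, 0.652, -0.0, 0.004]
contact_force: [-0.1, -0.4, -1.4]
opening: 0.136
finger_force: 58.5
pose [ 503.5 -441.8  263.9] yaw 81.32 F [-0.1 -0.4 -1.4] q6 -0.72 t 9.4 tilt 0.45
scene 37 26 h 5.6 lat -2.0
scene 52 12 h -5.5 lat 1.3
scene 67 12 h -4.8 lat 0.6
scene 82 12 h -8.5 lat 0.7
scene 97 11 h -7.2 lat 0.5
scene 112 13 h -10.2 lat 0.9
scene 127 12 h -10.7 lat 0.5
scene 142 12 h -10.5 lat -0.5
scene 157 12 h -12.4 lat 0.4
scene 172 26 h -11.5 lat -1.2
scene 187 12 h -15.1 lat 0.8
top 37 10 h -8.7 lat 2.1
top 52 12 h -11.7 lat 0.1
top 67 13 h -11.6 lat -2.3
top 82 14 h -12.3 lat -2.1
top 97 13 h -13.6 lat -1.6
top 112 14 h -13.9 lat -1.5
top 127 13 h -15.7 lat -1.0
top 142 14 h -16.6 lat -0.7
top 157 13 h -16.3 lat -0.8
top 172 22 h -16.1 lat -1.4
top 187 7 h -18.1 lat -1.2
```

View pics/l.png

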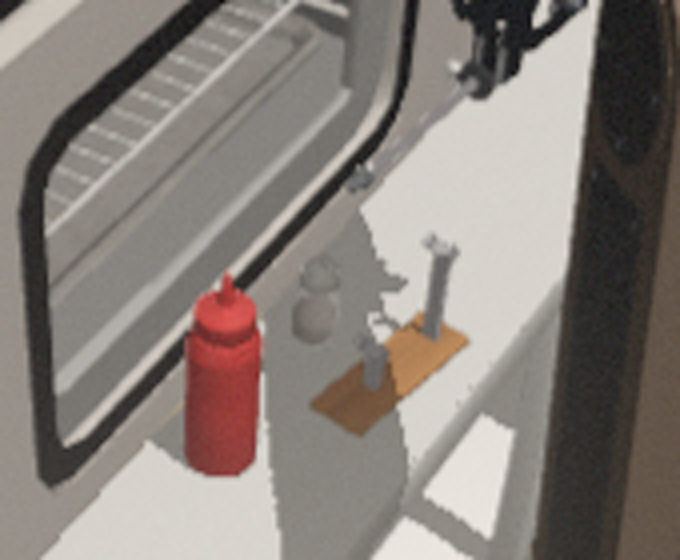

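```bash
python3 w.py 480,-250,262,76 465,-30,262,72.5 465,-30,120,72.5
```

```text
pose [ 502.2 -440.3  259. ] yaw 81.32 F [ 0.2 -0.3 -2.2] q6 -0.72 t 9.5 tilt 0.02
480,-250,262,76 -> [184.8 -50.7  -3. ] 5.3
465,-30,262,72.5 -> [400.  -98.7  -3.1] 8.8
465,-30,120,72.5 -> [400.1 -98.7 138.9] 8.8
```

```bash
python3 -m crank '[[[30,-8,-5],1,255],[[65,-18,-5],2,255],[[105,-29,-5],3,255],[[145,-40,-5],4,255],[[185,-51,-5],5.3,255],[[228,-61,-5],6,255],[[271,-70,-5],7,255],[[314,-80,-5],8,255],[[357,-89,-5],8.8,255],[[400,-99,-5],8.8,255]]' 60 >/dev/null; python3 -m crank '[[[0,0,30],0,255],[[0,0,65],0,255],[[0,0,100],0,255],[[0,0,130],0,255],[[0,0,150],0,255],[[0,0,160],0,255],[[0,0,160],0,255]]'
cat > m.py <<'E'
# bar and rack in each camera, rack-aligned frame about guess origin
from h import *
from plant import get_state
s=get_state(); M=R.from_quat(s['tcp_rot']).as_matrix(); g=np.array(s['eef_pos'])
O=np.array([.5515,.2671,0]); th=np.radians(-17.5)
A=np.array([[np.cos(th),np.sin(th),0],[-np.sin(th),np.cos(th),0],[0,0,1]])
print('tcp rack',(A@(g-O)*1000).round(1),'tool x in rack',(A@M[:,0]).round(3))
for n in('scene','top'):
    c=cam(n); pickle.dump(c,open(n+'_m.pkl','wb')); Q=(pts(c)-O)@A.T*1000; hsv=cv2.cvtColor(c['frame'],cv2.COLOR_BGR2HSV)
    x,y,z=Q[...,0],Q[...,1],Q[...,2]; g0=A@(g-O)*1000
    t=(A@M[:,0])[:2]; n0=np.array([-t[1],t[0]]); dx=x-g0[0];dy=y-g0[1]; al=dx*t[0]+dy*t[1]; la=dx*n0[0]+dy*n0[1]
    for lo in range(45,200,15):
        k=(al>lo)&(al<=lo+15)&(abs(la)<14)&(abs(z-g0[2])<30)&(y<-62)
        if k.sum()>2: print(n,'bar al',lo+7,'x',x[k].mean().round(1),'y',y[k].mean().round(1),'z mean',z[k].mean().round(1),'max',z[k].max().round(1),k.sum())
    k=(abs(la)<14)&(abs(z-g0[2])<30)&(al>45)&(y<-62); print('  tip y',np.sort(y[k])[-3:].round(1))
    for b0 in(-55,0,55):
        m=(abs(y-b0)<7)&(z>60)&(z<104)&(x>-30)&(x<30)&(hsv[...,1]<60)
        tp=m&(z>93)
        if tp.sum()>3: print('  plate',b0,'y',np.median(y[tp]).round(1),'xmin',np.percentile(x[m],[0,3]).round(1),'ztop',np.percentile(z[tp],[50,95]).round(1),m.sum())
E
python3 m.py
```

```text
time: 11.2
eef_pos: [0.4627, -0.0295, 0.1016]
tcp_rot: [0.806, 0.591, -0.002, -0.002]
contact_force: [-0.7, -0.0, -1.6]
opening: 0.137
finger_force: 58.6
tcp rack [   4.5 -309.6  101.6] tool x in rack [-0.  1. -0.]
scene bar al 52 x 6.0 y -256.8 z mean 114.5 max 118.9 18
scene bar al 67 x 5.4 y -241.9 z mean 114.7 max 120.3 15
scene bar al 82 x 5.3 y -227.3 z mean 113.8 max 117.6 17
scene bar al 97 x 5.2 y -211.4 z mean 113.0 max 118.1 18
scene bar al 112 x 5.6 y -196.3 z mean 111.2 max 114.4 18
scene bar al 127 x 4.9 y -181.4 z mean 110.6 max 113.1 16
scene bar al 142 x 5.4 y -167.3 z mean 108.6 max 115.1 19
scene bar al 157 x 5.2 y -151.8 z mean 107.6 max 113.3 17
scene bar al 172 x 3.2 y -136.3 z mean 108.6 max 115.5 30
scene bar al 187 x 6.1 y -125.6 z mean 106.4 max 112.5 13
  tip y [-123.  -120.4 -120.2]
  plate -55 y -53.2 xmin [-21.3 -20.1] ztop [ 99.7 102.2] 131
  plate 0 y 1.4 xmin [-22.3 -21. ] ztop [ 99.9 102.7] 127
  plate 55 y 56.3 xmin [-21.8 -21.3] ztop [ 98.9 102.7] 85
top bar al 67 x 6.6 y -242.5 z mean 115.1 max 119.9 11
top bar al 82 x 5.9 y -228.7 z mean 113.6 max 116.9 10
top bar al 97 x 7.1 y -212.6 z mean 110.9 max 118.8 12
top bar al 112 x 5.6 y -198.4 z mean 111.0 max 115.9 10
top bar al 127 x 6.7 y -182.2 z mean 109.1 max 114.7 12
top bar al 142 x 6.0 y -167.6 z mean 107.9 max 113.7 9
top bar al 157 x 6.6 y -151.2 z mean 108.3 max 111.7 13
top bar al 172 x 4.3 y -138.0 z mean 110.0 max 118.1 16
top bar al 187 x 6.9 y -126.4 z mean 104.3 max 109.1 4
  tip y [-127.6 -126.5 -122.2]
  plate -55 y -55.9 xmin [-20.8 -20.4] ztop [ 96.8 102.2] 46
  plate 0 y -1.5 xmin [-21.7 -21.2] ztop [ 98.1 101.4] 50
  plate 55 y 53.4 xmin [-21.2 -20.7] ztop [ 98.1 101.9] 58
```

```bash
python3 -m crank '[[[0,-3,10],0,255],[[0,-7,20],0,255],[[10,-7,27],0,255],[[25,-7,27],0,255],[[40,-7,27],0,255],[[45,-7,27],0,255],[[45,-7,27],0,255]]'; python3 m.py; python3 -c "
from h import *
o=[cv2.resize(pickle.load(open(n+'_m.pkl','rb'))['frame'][u],None,fx=4,fy=4,interpolation=cv2.INTER_CUBIC) for n,u in(('scene',(slice(200,320),slice(170,270))),('top',(slice(160,280),slice(150,250))))]
cv2.imwrite('pics/m1.png',np.hstack(o))"
```

```text
time: 12.0
eef_pos: [0.4717, 0.0157, 0.0771]
tcp_rot: [0.806, 0.592, -0.0, -0.0]
contact_force: [-0.1, 0.2, -2.1]
opening: 0.137
finger_force: 58.6
tcp rack [  -0.6 -263.8   77.1] tool x in rack [-0.002  1.    -0.   ]
scene bar al 52 x 0.4 y -211.4 z mean 91.5 max 96.0 17
scene bar al 67 x -0.4 y -195.5 z mean 90.5 max 94.8 18
scene bar al 82 x -0.1 y -180.6 z mean 89.5 max 94.2 15
scene bar al 97 x -0.2 y -166.1 z mean 88.8 max 92.3 19
scene bar al 112 x 0.7 y -152.0 z mean 86.5 max 93.4 15
scene bar al 127 x -0.1 y -137.0 z mean 85.8 max 91.5 20
scene bar al 142 x -0.3 y -121.0 z mean 84.9 max 90.5 18
scene bar al 157 x -0.3 y -106.0 z mean 83.4 max 88.3 18
scene bar al 172 x -1.6 y -90.3 z mean 85.0 max 89.5 29
scene bar al 187 x 0.1 y -79.9 z mean 81.3 max 87.5 14
  tip y [-76.6 -76.5 -75.5]
  plate -55 y -52.9 xmin [-21.2 -20.8] ztop [100.1 102.7] 133
  plate 0 y 1.6 xmin [-21.3 -20.5] ztop [ 99.9 103.3] 126
  plate 55 y 56.4 xmin [-21.9 -21. ] ztop [100.  101.7] 84
top bar al 67 x -1.1 y -195.3 z mean 90.0 max 96.2 7
top bar al 82 x 0.2 y -182.0 z mean 86.5 max 90.3 11
top bar al 97 x 0.0 y -166.5 z mean 86.7 max 90.8 9
top bar al 112 x -0.2 y -151.5 z mean 83.0 max 87.3 12
top bar al 127 x -0.4 y -135.4 z mean 84.6 max 88.6 9
top bar al 142 x -0.5 y -121.0 z mean 82.8 max 86.9 11
top bar al 157 x -0.8 y -104.0 z mean 81.4 max 87.8 10
top bar al 172 x -0.7 y -92.8 z mean 82.6 max 89.1 15
top bar al 187 x -1.2 y -81.5 z mean 78.0 max 81.1 5
  tip y [-82.5 -79.3 -78.7]
  plate -55 y -55.9 xmin [-21.2 -20.8] ztop [ 97.8 101.4] 47
  plate 0 y -1.7 xmin [-22.  -21.3] ztop [ 98.4 102. ] 52
  plate 55 y 53.4 xmin [-21.4 -21. ] ztop [ 97.7 101.6] 55
```

View pics/m1.png

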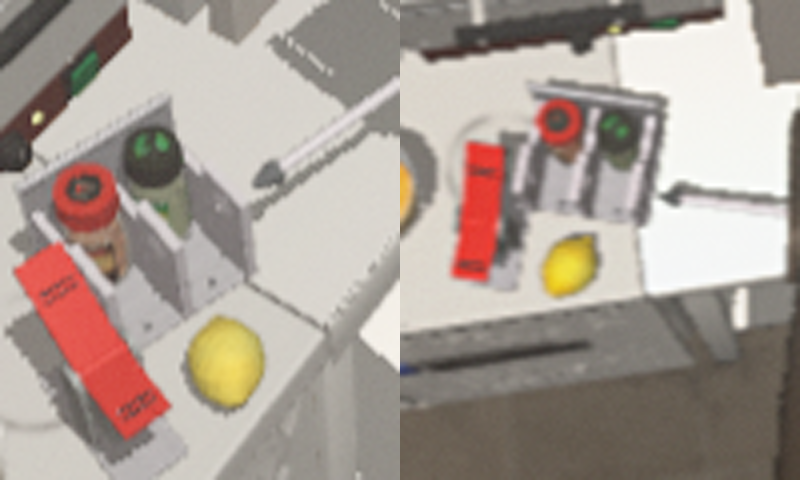

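Nose sits straight in front of eye 1 (left crop (268,175), right (668,197)), with catch open. I go in about 2 mm lower.

```bash
python3 -m crank '[[[5,0,2.5],0,255],[[15,0,2.5],0,255],[[22,0,2.5],0,255],[[29,0,2.5],0,255],[[36,0,2.5],0,255],[[43,0,2.5],0,255],[[50,0,2.5],0,255],[[57,0,2.5],0,255],[[64,0,2.5],0,255],[[64,0,2.5],0,255]]' 40; python3 m.py | grep -v plate
```

```text
time: 13.1
eef_pos: [0.4912, 0.0767, 0.0749]
tcp_rot: [0.806, 0.592, 0.0, 0.0]
contact_force: [0.2, -0.1, -1.4]
opening: 0.136
finger_force: 58.6
tcp rack [  -0.3 -199.7   74.9] tool x in rack [-0.001  1.     0.   ]
scene bar al 52 x 0.5 y -146.8 z mean 89.4 max 93.9 21
scene bar al 67 x -0.1 y -131.1 z mean 88.3 max 91.8 16
scene bar al 82 x 0.7 y -117.3 z mean 86.5 max 90.3 18
scene bar al 97 x 0.1 y -103.1 z mean 86.0 max 89.9 17
scene bar al 112 x 0.1 y -87.8 z mean 85.3 max 91.5 21
scene bar al 127 x 0.5 y -72.4 z mean 82.8 max 88.8 19
  tip y [-66.1 -65.2 -64.1]
top bar al 67 x -0.9 y -126.6 z mean 86.9 max 90.3 3
top bar al 82 x -0.8 y -117.5 z mean 85.8 max 90.8 9
top bar al 97 x 0.3 y -101.6 z mean 83.3 max 88.5 13
top bar al 112 x -0.5 y -85.4 z mean 83.1 max 87.5 8
top bar al 127 x 0.3 y -72.2 z mean 80.9 max 86.1 10
top bar al 142 x -0.7 y -63.4 z mean 77.5 max 79.3 3
  tip y [-63.9 -63.3 -62.9]
```

```bash
python3 -m crank '[[[7,0,0],0,255],[[14,0,0],0,255],[[21,0,0],0,255],[[28,0,0],0,255],[[35,0,0],0,255],[[42,0,0.5],0,255],[[49,0,1],0,255],[[52,0,2],0,255],[[52,0,3],0,255],[[52,0,4],0,255]]' 20; python3 w.py
```

```text
time: 14.2
eef_pos: [0.5064, 0.1256, 0.0706]
tcp_rot: [0.806, 0.591, -0.0, -0.0]
contact_force: [-0.1, 0.4, -2.2]
opening: 0.136
finger_force: 58.6
pose [506.4 125.6  70.6] yaw 72.52 F [-0.1  0.4 -2.2] q6 0.35 t 14.2 tilt 0.02
```

```bash
python3 -m crank '[[[6,0,-1.5],0,255],[[12,0,-1.5],0,255],[[18,0,-1.5],0,255],[[24,0,-1.5],0,255],[[30,0,-1.5],0,255],[[36,0,-1.5],0,255],[[42,0,-1],0,255],[[48,0,-1],0,255],[[54,0,-1],0,255],[[54,0,-1],0,255]]' 25; python3 m.py; python3 -c "
from h import *
o=[cv2.resize(pickle.load(open(n+'_m.pkl','rb'))['frame'][u],None,fx=4,fy=4,interpolation=cv2.INTER_CUBIC) for n,u in(('scene',(slice(200,320),slice(160,260))),('top',(slice(160,280),slice(150,250))))]
cv2.imwrite('pics/m2.png',np.hstack(o))"
```

```text
time: 15.2
eef_pos: [0.523, 0.1778, 0.0719]
tcp_rot: [0.806, 0.592, 0.0, 0.0]
contact_force: [0.7, 0.1, -1.4]
opening: 0.139
finger_force: 58.6
tcp rack [ -0.3 -93.7  71.9] tool x in rack [-0.001  1.     0.   ]
  tip y []
  plate -55 y -52.8 xmin [-20.9 -20.6] ztop [ 99.  102.4] 121
  plate 0 y 1.6 xmin [-20.8 -20.2] ztop [ 99.3 103.5] 117
  plate 55 y 56.7 xmin [-22.8 -21.2] ztop [ 99.7 103.1] 84
  tip y []
  plate 0 y -0.5 xmin [-22.1 -22. ] ztop [ 99.3 102.3] 36
  plate 55 y 53.1 xmin [-21.5 -21.2] ztop [ 97.1 102.3] 52
```

View pics/m2.png

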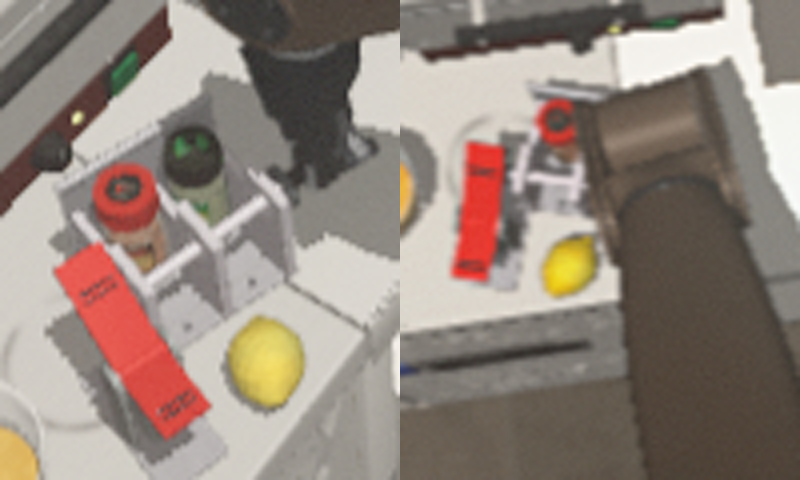

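The shaft now runs through both bays (left crop from (150,275) to (285,200)). I ease forward until the collar touches.

```bash
python3 -m crank '[[[2,0,0],0,255],[[4,0,0],0,255],[[6,0,0],0,255],[[6,0,0],0,255]]'; python3 -m crank '[[[2,0,0],0,255],[[4,0,0],0,255],[[4,0,0],0,255]]'; python3 m.py | head -1
```

```text
time: 15.7
eef_pos: [0.5246, 0.1828, 0.0718]
tcp_rot: [0.806, 0.591, -0.0, 0.0]
contact_force: [-0.2, -0.3, -1.7]
opening: 0.137
finger_force: 58.6
time: 16.0
eef_pos: [0.5247, 0.1833, 0.0713]
tcp_rot: [0.806, 0.592, -0.004, 0.002]
contact_force: [-2.9, -12.2, 1.4]
opening: 0.136
finger_force: 58.7
tcp rack [ -0.4 -88.   71.3] tool x in rack [-0.002  1.    -0.009]
```

```bash
python3 -m crank '[[[0,0,2],0,255],[[0,0,4],0,255],[[0,0,6],0,255],[[0,0,8],0,255],[[-1,0,8],0,255],[[-1,0,8],0,255]]'; python3 m.py | head -1
```

```text
time: 16.7
eef_pos: [0.5258, 0.1831, 0.0648]
tcp_rot: [0.806, 0.592, -0.002, 0.002]
contact_force: [-2.8, -10.9, 5.0]
opening: 0.137
finger_force: 59.3
tcp rack [  0.7 -87.8  64.8] tool x in rack [-0.001  1.    -0.005]
```

```bash
python3 -m crank '[[[0,0,0],0,200],[[0,0,0],0,150],[[0,0,0],0,80],[[0,0,0],0,0],[[0,0,0],0,0],[[0,0,-10],0,0],[[0,0,-40],0,0],[[0,0,-80],0,0],[[-40,0,-110],0,0],[[-85,-20,-130],0,0]]' 20; python3 m.py | head -1
python3 - <<'E'
from h import *
O=np.array([.5515,.2671,0]); th=np.radians(-17.5)
A=np.array([[np.cos(th),np.sin(th),0],[-np.sin(th),np.cos(th),0],[0,0,1]])
o=[]
for n,u in(('scene',(slice(200,320),slice(160,260))),('top',(slice(160,280),slice(150,250)))):
    c=cam(n); Q=(pts(c)-O)@A.T*1000; x,y,z=np.moveaxis(Q,-1,0); V=cv2.cvtColor(c['frame'],cv2.COLOR_BGR2HSV)[...,2]
    for lo in range(-130,120,10):
        k=(y>lo)&(y<=lo+10)&(abs(x)<18)&(z>50)&(z<92)
        if k.sum()>3: print(n,lo+5,'x',x[k].mean().round(1),'z',z[k].mean().round(1),z[k].max().round(1),'V',V[k].mean().round(),k.sum())
    o.append(cv2.resize(c['frame'][u],None,fx=4,fy=4,interpolation=cv2.INTER_CUBIC))
cv2.imwrite('pics/m3.png',np.hstack(o))
E
```

```text
time: 17.8
eef_pos: [0.4853, 0.1122, 0.1972]
tcp_rot: [0.806, 0.592, 0.003, 0.002]
contact_force: [0.3, -0.8, 1.0]
opening: 1.001
finger_force: 0.0
tcp rack [ -16.6 -167.6  197.2] tool x in rack [-0.002  1.     0.002]
scene -105 x 1.7 z 73.3 79.3 V 86.0 17
scene -95 x 1.7 z 72.9 77.0 V 91.0 16
scene -85 x 0.5 z 74.3 80.5 V 95.0 18
scene -75 x 0.3 z 73.0 78.6 V 89.0 16
scene -65 x -1.3 z 80.1 88.1 V 144.0 11
scene -55 x -1.5 z 71.0 91.9 V 133.0 43
scene -45 x 0.7 z 72.9 76.6 V 193.0 14
scene -35 x 1.5 z 71.7 79.6 V 200.0 14
scene -25 x 3.0 z 72.2 75.1 V 195.0 11
scene -15 x 1.2 z 73.9 76.9 V 199.0 10
scene 5 x -1.2 z 70.3 91.6 V 141.0 45
scene 15 x 1.4 z 73.0 79.1 V 200.0 13
scene 25 x 1.1 z 73.3 76.2 V 202.0 13
scene 35 x 1.7 z 72.6 76.8 V 200.0 12
scene 45 x 0.7 z 72.1 74.8 V 209.0 7
scene 55 x -3.8 z 75.8 88.1 V 147.0 13
scene 95 x 2.1 z 71.4 72.8 V 112.0 4
top -105 x 3.4 z 71.8 73.2 V 90.0 6
top -75 x -0.1 z 71.6 73.9 V 96.0 5
top -65 x 0.2 z 74.6 90.6 V 90.0 25
top -55 x 0.9 z 69.7 90.7 V 130.0 5
top -45 x 2.0 z 70.3 75.0 V 210.0 6
top -35 x 0.8 z 72.0 73.1 V 212.0 8
top -25 x 1.4 z 68.3 72.4 V 221.0 4
top -15 x 1.3 z 69.3 74.6 V 205.0 8
top -5 x -0.2 z 66.9 91.3 V 139.0 18
top 15 x 0.6 z 71.8 77.4 V 209.0 6
top 25 x 1.3 z 70.7 74.8 V 219.0 6
top 35 x 1.1 z 73.8 78.3 V 206.0 7
top 45 x -2.3 z 71.5 90.0 V 162.0 12
top 55 x 2.2 z 69.0 91.8 V 134.0 14
top 65 x 0.7 z 74.4 89.4 V 174.0 5
```

View pics/m3.png

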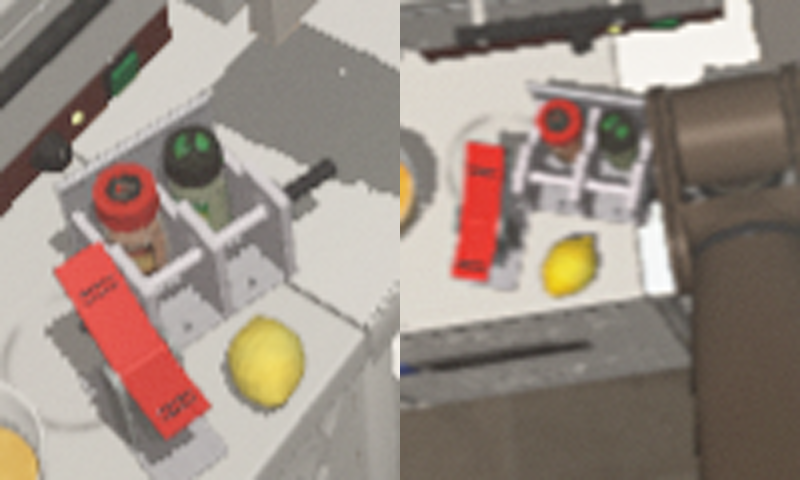

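Bar lies level in the eyes, collar at eye 1, grip seen at left crop (310,180); catch open. Now the far pad.

```bash
python3 w.py 530,230,200,72.5 567,351,190,72.5 567,351,130,72.5 567,351,93,72.5
```

```text
pose [483.  112.5 194.1] yaw 72.43 F [ 1.   0.3 -1.7] q6 0.33 t 18.0 tilt 0.18
530,230,200,72.5 -> [126.2   9.3  -5.7] -0.1
567,351,190,72.5 -> [252.7   8.1   4.5] -0.1
567,351,130,72.5 -> [252.7   7.9  64.5] -0.1
567,351,93,72.5 -> [252.6   7.8 101.5] -0.1
```

```bash
python3 -m crank '[[[35,3,-5],0,150],[[80,6,-6],0,255],[[126,9,-6],0,255],[[170,9,-3],0,255],[[212,8,0],0,255],[[253,8,4],0,255],[[253,8,20],0,255],[[253,8,40],0,255],[[253,8,55],0,255],[[253,8,62],0,255]]'; python3 w.py
```

```text
time: 19.0
eef_pos: [0.5648, 0.3512, 0.1269]
tcp_rot: [0.806, 0.591, -0.003, -0.001]
contact_force: [-0.2, 0.5, 0.4]
opening: 0.002
finger_force: 0.0
pose [564.8 351.2 126.9] yaw 72.53 F [-0.2  0.5  0.4] q6 0.71 t 19.0 tilt 0.32
```

```bash
python3 -m crank '[[[0,0,6],0,255],[[0,0,11],0,255],[[0,0,16],0,255],[[0,0,21],0,255],[[0,0,26],0,255],[[0,0,31],0,255],[[0,0,36],0,255],[[0,0,39],0,255],[[0,0,39],0,255]]'; python3 -m crank '[[[0,0,-20],0,255],[[0,0,-65],0,255],[[0,0,-110],0,255],[[-45,0,-130],0,255],[[-90,0,-150],0,255],[[-135,-20,-150],0,255],[[-180,-40,-150],0,255],[[-225,-60,-150],0,255],[[-270,-70,-150],0,255],[[-300,-70,-150],0,255]]'
python3 - <<'E'
from h import *
O=np.array([.5515,.2671,0]); th=np.radians(-17.5)
A=np.array([[np.cos(th),np.sin(th),0],[-np.sin(th),np.cos(th),0],[0,0,1]])
c=cam('scene'); Q=(pts(c)-O)@A.T*1000; x,y,z=np.moveaxis(Q,-1,0); hsv=cv2.cvtColor(c['frame'],cv2.COLOR_BGR2HSV)
red=((hsv[...,0]<6)|(hsv[...,0]>174))&(hsv[...,1]>150)&(hsv[...,2]>90)&(y>62)&(y<112)
for lo in range(-110,40,12):
    k=red&(x>lo)&(x<=lo+12)
    if k.sum()>4: print(lo+6,np.median(z[k]).round(1))
k=(y<-70)&(y>-130)&(abs(x)<15)&(z>55)&(z<90); print('grip y',y[k].min(),y[k].max(),'x',x[k].mean(),'z',z[k].mean())
cv2.imwrite('pics/end.png',cv2.resize(c['frame'][80:360,100:360],None,fx=2,fy=2,interpolation=cv2.INTER_CUBIC))
E
```

```text
time: 19.9
eef_pos: [0.5663, 0.3518, 0.0917]
tcp_rot: [0.806, 0.591, -0.0, -0.0]
contact_force: [-0.7, -1.0, 1.2]
opening: 0.0
finger_force: 0.6
time: 20.9
eef_pos: [0.4074, 0.0853, 0.2412]
tcp_rot: [0.806, 0.591, -0.0, 0.0]
contact_force: [0.7, 0.4, 0.6]
opening: 0.004
finger_force: 0.0
-92 121.2
-80 112.9
-68 105.5
-56 97.5
-44 93.8
-32 93.5
-20 93.4
-8 92.7
4 94.1
16 94.1
28 92.5
grip y -110.0247181090068 -70.34147630506497 x 0.8548042985702852 z 73.60288227050589
```

View pics/end.png

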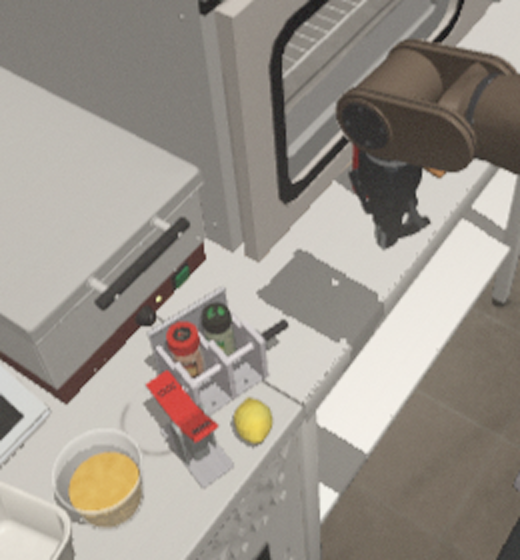

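The catch is shut: its far arm is level at about 93 mm (picture (185,405)). The bar's grip still sticks out at (275,330), the jars and lemon stand where they were, and the arm is clear.

```bash
python3 -m crank '[[[0,0,0],0,255],[[0,0,0],0,255],[[0,0,0],0,255]]' | head -1; python3 -c "
from plant import ctrl; print(ctrl.sign_off())"
```

```text
time: 21.25
the job is handed in; nothing more can be done
None
```

I handed the job in at 21 s. The last picture shows the bar level through all three eyes with its collar at the first eye, the catch shut over it, the jars and lemon undisturbed, and the arm clear; no verdict was shown.

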